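# Pack the full-size gift set

## Robot

A 6-joint arm with a two-finger parallel gripper is mounted at the origin on the work surface. World frame = base frame: x ahead of the robot, y to its left, z up, the work surface at z = 0. Lengths are in mm, angles in rad, forces in N, time in s.
With the tool pointing down it reaches from about 300 to 775 mm from the base axis. Payload 14.6 kg.
Tool frame: the origin (TCP) lies between the finger pads; the fingertips stand 19 mm ahead of it and the grasp point (between the pads) is the TCP (manip.tcp_to_tips is the distance from the TCP to the fingertips, in mm); x points along the fingers, z is the direction in which the jaws open and shut, and the axes are right-handed (so a half turn about x gives the same grasp; the last joint's range is limited). The gripper opens to 94 mm and grips with 3 to 60 N. Pads are 16 mm wide; open, the fingers measure 119 mm over their backs; the gripper's body (75 mm by 177 mm) begins 78 mm behind the grasp point.
Start: joints at [-1.396, 0.3, 1.521, -0, 1.321, -0.067], TCP at [131.691, -533.991, 224.446] pointing down, gripper open.
Joint ranges: [-3.03, 3.03], [-0.79, 2.21], [0.23, 2.52], [-1.04, 4.18], [0, 3.07], [-2.55, 2.55]. Speed limits (rad/s): [2.22, 2.22, 2.57, 3.14, 3.14, 3.14].

## Interface

Orientations are given as [roll, pitch, yaw] about the fixed x, y, z axes, in that order (R = Rz(yaw) Ry(pitch) Rx(roll)).
In Python, from cell import manip gives the robot as it stands.
- The arm moves only by the tool jog_arm, never from a script. Its argument "moves" is a list that holds one entry, the list of rows, each a list of 6 numbers: the shift along the world's x, y, z in mm, then the turn, a rotation vector about the world's x, y, z in degrees. In form: [[[dx, dy, dz, wx, wy, wz], ...]]. A call has 1 to 5 rows; each row shifts and turns the pose as measured when the row begins; what a row does not reach is not made up. A row lasts 1/10 s, in which the tool goes at most 50 mm and 8.59 degrees, less where a joint would pass 70% of its speed; a pose out of reach is approached as far as the arm can. A call is refused whole if a number of a shift passes 50 or a number of a turn 8.59, either way. A call with a gripper value outside its range is refused whole. "gripper" is the opening, from -1 (shut) to 1 (fully open), set as the call begins (left out, the last holds). The fingers move at their own pace and stop on an object; "squeeze" is the grip in N (left out, the last holds). Time passes only in rows, so rows that do not move let the fingers close. It gives the time, the measured TCP pose, the force and the opening at its end, in the units of the state.
- manip.read_state(): the state, without advancing time (a new reading comes with each control period).
- manip.camera(name): name is "scene" or "top" or "wrist"; returns (picture, depth): 480x640x3 uint8, blue, green, red; 480x640 float32, mm along the optical axis (not along the pixel's ray), 0 where there is no reading.
- manip.camera_params(name): a dict with "fx", "fy", "cx", "cy" (pixels), "rvec" (rotation vector, rad) and "tvec" (3), from world to camera coordinates, as OpenCV has them. Camera axes: x right, y down, z forward; pixel columns grow to the right and rows downward; lengths in mm; the calibration is good to about 2 mm. The wrist camera is an equidistant fisheye: a pixel r from the principal point sees the ray r / f radians off the axis. A picture is of the moment at which its call begins: read the wrist's pose just before it. camera_params takes no time and is no camera call; for the wrist camera it gives the pose at the moment of the call.
- manip.sign_off(): hands the job in, once; it reports no verdict.
The state is a dict: "clock": time; "joints": joint angles; "qd": joint speeds; "effort": joint torques, N m; "eef_pos": TCP position; "eef_rot": TCP orientation; "wrist_force": force on the tool from outside, world axes, zero at the start; "moment": the same for the moment, N m; "finger_gap": finger opening in mm.
Only numpy, scipy, OpenCV 4.12 (cv2) and the standard library are available. Lean on these libraries where they do the work, as an engineer would, in place of code of your own. Each camera call takes 0.05 s, during which the arm holds its last target. There are 200 camera calls.

## Task

Pack the gift tray with the full-size set: put the large soap bar, the large honey jar and the large dropper bottle each down flat and upright in the recess cut to its shape (soap in the rectangle, jar in the big circle, bottle in the small circle), without dropping them. The three small sample-size ones do not belong to the set: leave them standing where they are on the counter.

Things in the scene. Friction and masses are not known exactly. Their poses are not given: they have to be found in the camera images.
- tray: The dark wooden gift tray, a low open box 108 (x) x 300 (y) x 20 mm high with 6 mm walls and floor, fixed to the counter. Origin at the centre of its underside, z up, y along its length. Its length holds a row of three card inserts 96 mm apart (at y = -96, 0 and +96 mm of the tray), in any order; their undersides are 6 mm and their tops 18 mm above the counter, the tray's rim 20 mm.
- soap_insert: The soap's place. Fixed square cream card insert, 94 x 94 x 12 mm high, lying in the gift tray; origin at the centre of its underside, z up, turned with the tray. In its top is a recess 8 mm deep (the recess floor is 4 mm above the origin), its floor lined dark, centred on the origin: a rectangle 60 (x) x 84 (y) mm, long side along y, which is along the tray.
- jar_insert: The jar's place. Fixed square cream card insert, 94 x 94 x 12 mm high, lying in the gift tray; origin at the centre of its underside, z up, turned with the tray. In its top is a recess 8 mm deep (the recess floor is 4 mm above the origin), its floor lined dark, centred on the origin: a circle 78 mm across (the large round one).
- bottle_insert: The bottle's place. Fixed square cream card insert, 94 x 94 x 12 mm high, lying in the gift tray; origin at the centre of its underside, z up, turned with the tray. In its top is a recess 8 mm deep (the recess floor is 4 mm above the origin), its floor lined dark, centred on the origin: a circle 50 mm across (the small round one).
- soap: The full-size soap: cream bar with a paper band, 44 (x) x 68 (y) x 34 mm high, about 110 g, lying flat. Origin at the centre of its underside, z up, y along its length.
- jar: The full-size honey jar: amber with a paper label and white lid, standing, 62 mm in diameter (straight wall to 53 mm height), 74 mm tall, about 260 g. Origin at the centre of its underside, z up.
- bottle: The full-size dropper bottle: amber glass with a paper label, black collar and rubber bulb, standing; body 34 mm in diameter with a straight wall to 54 mm height, 91 mm tall in all, about 90 g. Origin at the centre of its underside, z up.
- small_soap: The sample-size soap, same look but 30 (x) x 46 (y) x 22 mm high. Loose; origin at the centre of its underside. Stays where it is.
- small_jar: The sample-size honey jar, same look but 42 mm in diameter and 50 mm tall. Loose; origin at the centre of its underside. Stays where it is.
- small_bottle: The sample-size dropper bottle, same look but 23 mm in diameter and 62 mm tall. Loose; origin at the centre of its underside. Stays where it is.
Mind the look-alikes: they are no part of the job. What is shaped like the small_bottle but purple is not meant. What is shaped like the small_soap but green is not meant.

How it is judged (in metres and radians):
At the end, for the whole second after the job is handed in: The large soap, jar and bottle each rest, released and still, on the floor of their own recess (underside less than 3 mm above the recess floor, within 12 mm of the insert's centre, tilted less than 0.15 rad), and each small sample is at rest within 30 mm of where it started (horizontal distance between soap and soap_insert below 0.012 m and z of soap in the frame of soap_insert below 0.007 m and angle between each of soap, jar, bottle's own z axis and vertical below 0.15 rad and linear speed of each of soap, jar, bottle, small_soap, small_jar, small_bottle below 0.02 m/s and horizontal distance between jar and jar_insert below 0.012 m and z of jar in the frame of jar_insert below 0.007 m and horizontal distance between bottle and bottle_insert below 0.012 m and z of bottle in the frame of bottle_insert below 0.007 m and distance of each of small_soap, small_jar, small_bottle from where it was at the start of the episode below 0.03 m); the robot touches nothing.
It fails at once if a small sample is moved from its place by 30 mm or more or tipped over (distance of any of small_soap, small_jar, small_bottle from where it was at the start of the episode above 0.03 m or angle between any of small_soap, small_jar, small_bottle's own z axis and vertical above 0.5 rad).
It fails at once if a full-size article is dropped (falls freely by more than about 30 mm) or thrown ((contact force between soap and the fingers below 0.05 N and linear speed of soap above 0.8 m/s) or (contact force between jar and the fingers below 0.05 N and linear speed of jar above 0.8 m/s) or (contact force between bottle and the fingers below 0.05 N and linear speed of bottle above 0.8 m/s)).
It also fails if it takes over 88 s, if anything falls off the work surface, if the arm or the gripper's body presses on something with over 40 N, if the wrist force passes 120 N, or if a joint passes its speed limit or range.

## Working session

There is one attempt and no reset: what is moved stays moved. The work goes in short steps, Python scripts to look and compute and a tool call to move; the robot and the scene stay as the last step left them, time stands still between calls to the robot, and variables do not carry over. Pictures are saved under pics/ and viewed, about 12 in all and at most 16, crops included, and the job is handed in when it is done.

Besides the shell and the picture viewer there is one more tool, called after ">>>" by a JSON object that holds its "op" and its "data", one argument or row to a line. jog_arm: Moves the arm, as the interface text tells. Its arguments: {"type":"object","properties":{"moves":{"type":"array","items":{"type":"array","items":{"type":"array","items":{"type":"number"}}}},"gripper":{"type":"number"},"squeeze":{"type":"number"}},"required":["moves"]}

```bash
mkdir -p pics; ls; python3 - <<'E'
from cell import manip
import cv2
for n in("scene","top"):
    p,d=manip.camera(n); cv2.imwrite(f"pics/{n}0.png",p)
    import numpy as np; np.savez(f"pics/{n}0.npz",p=p,d=d)
    print(n,manip.camera_params(n))
print(manip.read_state())
E
```

```text
pics
scene {'fx': 490.9982542738681, 'fy': 490.9982542738681, 'cx': 318.0003894673435, 'cy': 234.8038733030957, 'rvec': array([ 1.95451532,  1.19699063, -0.56840092]), 'tvec': array([-260.93514368, -242.72337055, 1306.3152718 ])}
top {'fx': 534.4842383132291, 'fy': 534.4842383132291, 'cx': 325.69097811462, 'cy': 239.65673546312132, 'rvec': array([ 2.10609189, -2.17331342,  0.11041252]), 'tvec': array([  34.04242437,  544.22758021, 1034.79955832])}
{'clock': 0.1, 'joints': array([-1.39555735e+00,  3.00406279e-01,  1.52148694e+00, -3.99786960e-06,
        1.32071306e+00, -6.65967757e-02]), 'qd': array([ 0.00153118, -0.00103461, -0.00228015, -0.001436  ,  0.00039235,
        0.00111191]), 'effort': array([ 1.90665487e-03, -5.32640326e+01, -3.53281689e+01,  7.09290965e-02,
        2.34555721e-02, -5.54957091e-05]), 'eef_pos': array([ 131.67871968, -533.79131047,  223.9617049 ]), 'eef_rot': array([3.07881632, 1.5697827 , 1.74985673]), 'wrist_force': array([-1.01730303,  0.16355407,  0.33328077]), 'moment': array([-0.01459797, -0.00023443, -0.02983449]), 'finger_gap': 94.06324273411154}
```

View pics/top0.png

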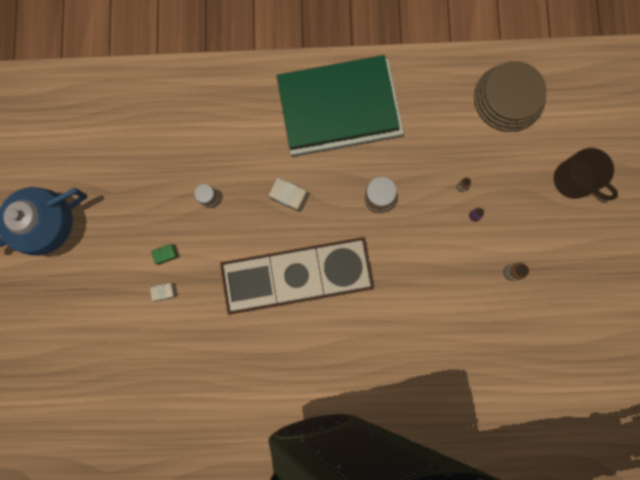

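View pics/scene0.png

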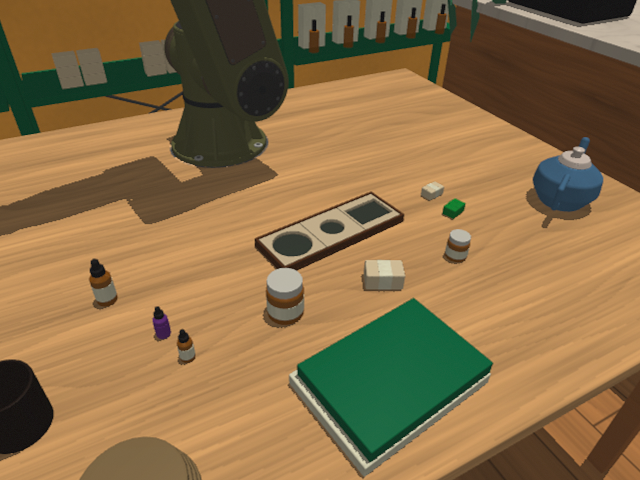

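Top view: large soap (288,195), large jar (381,193), large bottle (516,271), tray centred at (297,275) with rectangle (249,284), small circle (296,275) and large circle (343,267). The samples are the small soap (162,292), small jar (206,194) and small bottle (463,184). The purple (476,214) and green (164,254) ones are decoys.

```bash
cat > h.py <<'E'
import numpy as np, cv2
from cell import manip
def cam(n):
    c=manip.camera_params(n); R=cv2.Rodrigues(np.array(c["rvec"]))[0]; return c,R,np.array(c["tvec"]).ravel()
def rays(n,uv):
    c,R,t=cam(n); uv=np.asarray(uv,float).reshape(-1,2)
    a=(uv-[c["cx"],c["cy"]])/[c["fx"],c["fy"]]
    if n=="wrist":
        r=np.linalg.norm(a,axis=1,keepdims=True); d=np.c_[a*np.sinc(r/np.pi),np.cos(r)]
    else: d=np.c_[a,np.ones(len(a))]
    return -R.T@t, d@R
def plane(n,uv,z):
    o,d=rays(n,uv); return (o+d*((z-o[2])/d[:,2])[:,None])[:,:2]
def cloud(n,d):
    v,u=np.mgrid[0:480,0:640]; c,R,t=cam(n); o,r=rays(n,np.c_[u.ravel(),v.ravel()])
    s=d.ravel()/(r@R.T)[:,2]
    return (o+r*s[:,None]).reshape(480,640,3)
E
python3 - <<'E'
from h import *
f=np.load("pics/top0.npz"); P=cloud("top",f["d"]); p=f["p"]
print("table z",np.median(P[330:350,100:500,2]))
o={"soap":(288,195),"jar":(381,193),"bottle":(516,271),"ssoap":(162,292),"sjar":(206,194),"sbot":(463,184),"purple":(476,214),"green":(164,254),"book":(340,105)}
for k,(u,v) in o.items():
    w=60 if k=="book" else 28 if k not in("sbot","purple","green","ssoap") else 14
    Q=P[v-w:v+w,u-w:u+w].reshape(-1,3); zm=np.percentile(Q[:,2],99.5); m=Q[:,2]>max(6,zm-8)if k not in("bottle","sbot","purple")else Q[:,2]>15
    r=cv2.minAreaRect(Q[m][:,:2].astype(np.float32)); print(k,"zmax",zm.round(),"n",m.sum(),"ctr",np.round(r[0]),"size",np.round(r[1]),"ang",round(r[2],1))
# insert floors: dark inside tray
g=cv2.cvtColor(p,cv2.COLOR_BGR2GRAY)
hsv=cv2.cvtColor(p,cv2.COLOR_BGR2HSV); 
for k,(u,v) in {"rect":(249,284),"small":(296,275),"big":(343,267)}.items():
    m=(np.abs(p.astype(int)-p[v,u].astype(int)).sum(2)<45).astype(np.uint8)
    n,l,s,c=cv2.connectedComponentsWithStats(m,connectivity=4); cc=(l==l[v,u]); ys,xs=np.nonzero(cc)
    q=plane("top",np.c_[xs,ys],10); r=cv2.minAreaRect(q.astype(np.float32)); print(k,"mean",q.mean(0).round(1),np.round(r[0],1),np.round(r[1],1),round(r[2],1),p[v,u])
m=((P[...,2]>12)&(P[...,2]<30)).astype(np.uint8); m[:230]=0;m[320:]=0;m[:,:215]=0;m[:,380:]=0
ys,xs=np.nonzero(cv2.morphologyEx(m,2,np.ones((3,3)))); r=cv2.minAreaRect(P[ys,xs,:2].astype(np.float32)); print("tray",r)
E
```

```text
table z 0.2494109728083913
soap zmax 39.0 n 648 ctr [550.  36.] size [299.  68.] ang 31.0
jar zmax 78.0 n 641 ctr [529. -70.] size [ 56. 271.] ang 76.6
bottle zmax 93.0 n 364 ctr [ 430. -191.] size [ 34. 362.] ang 13.6
ssoap zmax 28.0 n 295 ctr [438. 182.] size [391.  36.] ang 85.3
sjar zmax 54.0 n 297 ctr [539. 126.] size [383.  38.] ang 51.2
sbot zmax 64.0 n 144 ctr [ 535. -139.] size [ 21. 365.] ang 42.3
purple zmax 1098.0 n 142 ctr [ 504. -150.] size [ 23. 341.] ang 31.8
green zmax 119.0 n 4 ctr [404. -11.] size [0. 0.] ang 0.0
book zmax 51.0 n 7239 ctr [663. -40.] size [504. 230.] ang 8.7
rect mean [463.9 176.4] [464.1 176.2] [57.2 81.7] 8.5 [68 77 80]
small mean [477.7  80.5] [477.9  80.3] [45.1 44.9] 88.2 [68 77 79]
big mean [491.6 -15.4] [491.9 -15.5] [73.5 72.2] 43.3 [63 74 76]
tray ((477.6897888183594, 80.09960174560547), (108.51605987548828, 300.4981689453125), 8.231048583984375)
```

```bash
python3 - <<'E'
from h import *
f=np.load("pics/top0.npz"); d=f["d"]; P=cloud("top",d); Z=P[...,2].copy(); Z[(d<=0)|(Z>200)]=0
o={"soap":(288,195,34,8),"jar":(381,193,74,12),"bottle":(516,271,91,86),"ssoap":(162,292,22,8),"sjar":(206,194,50,10),"sbot":(463,184,62,58),"purple":(476,214,62,58),"green":(164,254,22,8)}
for k,(u,v,h,b) in o.items():
    n,l,s,c=cv2.connectedComponentsWithStats(((Z>h-b)).astype(np.uint8),connectivity=4)
    w=l[v-12:v+12,u-12:u+12]; w=w[w>0]; 
    if len(w)==0: print(k,"none"); continue
    L=np.bincount(w).argmax(); Q=P[l==L]; r=cv2.minAreaRect(Q[:,:2].astype(np.float32))
    b=cv2.boxPoints(r); e=b[1]-b[0] if np.linalg.norm(b[1]-b[0])>np.linalg.norm(b[2]-b[1]) else b[2]-b[1]
    t=Q[Q[:,2]>np.percentile(Q[:,2],90)-6]
    print(k,len(Q),"zmax",Q[:,2].max().round(),"ctr",np.round(r[0]),"size",np.round(r[1]),"long dir deg",np.degrees(np.arctan2(e[1],e[0])).round(1),"top mean",t[:,:2].mean(0).round())
g=f["p"]; a=cv2.resize(g[160:310,140:340],None,fx=3,fy=3,interpolation=2);b=cv2.resize(g[160:310,340:540],None,fx=3,fy=3,interpolation=2)
cv2.imwrite("pics/crop.png",cv2.resize(np.vstack([a,b]),None,fx=.66,fy=.66))
E
```

```text
soap 721 zmax 42.0 ctr [644.  93.] size [68. 45.] long dir deg 62.7 top mean [644.  94.]
jar 676 zmax 79.0 ctr [633. -95.] size [55. 56.] long dir deg -2.8 top mean [633. -95.]
bottle 370 zmax 96.0 ctr [ 469. -353.] size [34. 29.] long dir deg 14.3 top mean [ 470. -354.]
ssoap 344 zmax 29.0 ctr [453. 354.] size [30. 47.] long dir deg -78.9 top mean [453. 354.]
sjar 310 zmax 56.0 ctr [647. 260.] size [38. 38.] long dir deg 53.7 top mean [647. 260.]
sbot 157 zmax 65.0 ctr [ 650. -265.] size [22. 20.] long dir deg 31.1 top mean [ 652. -265.]
purple 153 zmax 63.0 ctr [ 588. -287.] size [23. 19.] long dir deg 30.2 top mean [ 589. -288.]
green 334 zmax 28.0 ctr [530. 352.] size [31. 47.] long dir deg -70.9 top mean [530. 351.]
```

View pics/crop.png

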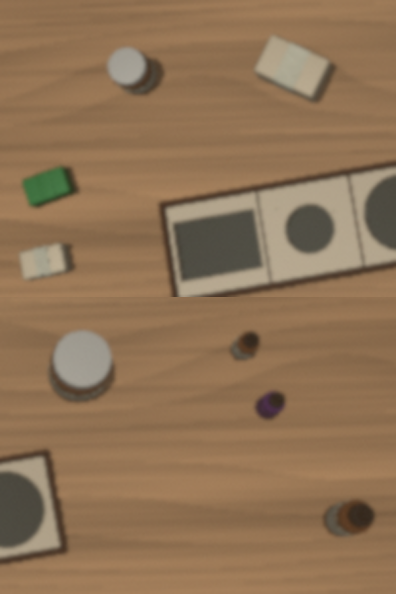

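Crop: the large ones are confirmed by measured size. The soap is 68x45 mm at (644,93), the jar lid is 55 mm at (633,-95), and the amber bottle has a 34 mm body at (470,-353). Inserts: soap (464,176), bottle (478,80), jar (491.5,-15), with tray yaw 8.2°. I'll start with the bottle.

>>> {"op": "jog_arm", "data": {
  "moves": [
    [[45,25,0,0,0,8],[45,25,0,0,0,8],[45,25,0,0,0,8],[45,25,0,0,0,8],[45,25,0,0,0,8]]
  ]
}}

```text
clock: 0.6
eef_pos: [349.8, -410.5, 222.2]
eef_rot: [3.141, 1.567, 2.524]
wrist_force: [1.5, 0.3, 0.3]
finger_gap: 93.9
```

>>> {"op": "jog_arm", "data": {
  "moves": [
    [[45,25,-10,0,0,8],[40,20,-10,0,0,8],[20,10,0,0,0,8],[0,0,0,0,0,8],[0,0,0,0,0,0]]
  ]
}}

```text
clock: 1.1
eef_pos: [459.3, -349.9, 200.4]
eef_rot: [2.724, 1.565, 2.7]
wrist_force: [-0.6, -0.8, -0.7]
finger_gap: 94.0
```

```bash
cat >> h.py <<'E'
from scipy.spatial.transform import Rotation
def st():
    s=manip.read_state(); R=Rotation.from_euler("xyz",s["eef_rot"]).as_matrix(); z=R[:,2]
    print("t",round(s["clock"],2),"tcp",s["eef_pos"].round(1),"jaw deg",round((np.degrees(np.arctan2(z[1],z[0]))+90)%180-90,1),"down",R[:,0].round(3),"gap",round(s["finger_gap"],1),"F",s["wrist_force"].round(1),"q",s["joints"].round(2)); return s
E
python3 - <<'E'
from h import *
st(); c,R,t=cam("wrist"); print(c,"campos",-R.T@t)
p,d=manip.camera("wrist"); cv2.imwrite("pics/w1.png",p); P=cloud("wrist",d)
np.savez("pics/w1.npz",P=P,p=p)
Z=P[...,2]; m=(d>0)&(Z>60)&(Z<100)&(np.hypot(P[...,0]-470,P[...,1]+353)<30)
print(m.sum(), P[m].mean(0) if m.any() else 0)
E
```

```text
t 1.1 tcp [ 459.3 -349.9  200.4] jaw deg -1.4 down [-0.006  0.003 -1.   ] gap 94.0 F [-0.6 -0.8 -0.7] q [-0.71  0.38  1.47 -0.    1.3  -0.69]
{'fx': 371.64829954431775, 'fy': 371.64829954431775, 'cx': 323.18279671300525, 'cy': 237.76878345531523, 'rvec': array([-2.85948066,  0.03361291,  0.01100276]), 'tvec': array([-468.50506439, -348.70528343,  276.88357139])} campos [ 463.69654712 -269.15292162  360.96966512]
690 [ 471.29481118 -355.29447113   77.02305016]
```

View pics/w1.png

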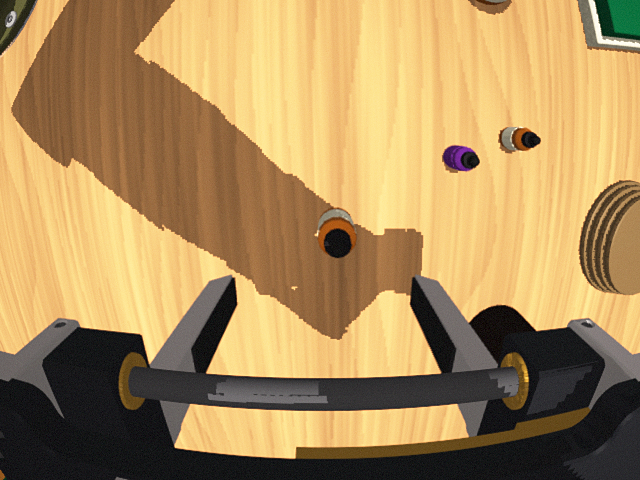

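Bottle at (337,235) is nearly between the fingers. From depth it stands at about (471,-355).

>>> {"op": "jog_arm", "data": {
  "moves": [
    [[12,-5,-10,0,0,0],[0,0,-45,0,0,0],[0,0,-45,0,0,0],[0,0,-35,0,0,0],[0,0,0,0,0,0]]
  ],
  "gripper": 0.2
}}

```text
clock: 1.65
eef_pos: [469.1, -357.4, 63.3]
eef_rot: [-3.055, 1.568, -3.113]
wrist_force: [-0.5, 0.5, -0.0]
finger_gap: 58.3
```

>>> {"op": "jog_arm", "data": {
  "moves": [
    [[2,2,-27,0,0,0],[0,0,0,0,0,0]]
  ]
}}

```text
clock: 1.85
eef_pos: [471.1, -356.8, 38.3]
eef_rot: [-2.359, 1.569, -2.425]
wrist_force: [-0.1, -0.4, -0.5]
finger_gap: 56.2
```

>>> {"op": "jog_arm", "data": {
  "moves": [
    [[0,0,0,0,0,0],[0,0,0,0,0,0],[0,0,0,0,0,0],[0,0,0,0,0,0],[0,0,0,0,0,0]]
  ],
  "gripper": -1,
  "squeeze": 15
}}

```text
clock: 2.35
eef_pos: [473.0, -359.8, 46.7]
eef_rot: [-0.816, 1.561, -0.886]
wrist_force: [-0.2, 0.4, -1.2]
finger_gap: 33.6
```

```bash
python3 - <<'E'
from h import *
for i in range(2): st(); manip.camera("wrist")
p,d=manip.camera("scene"); cv2.imwrite("pics/s1.png",cv2.resize(p[220:340,40:240],None,fx=3,fy=3))
E
```

```text
t 2.35 tcp [ 473.  -359.8   46.7] jaw deg -4.0 down [ 0.006 -0.007 -1.   ] gap 33.6 F [-0.2  0.4 -1.2] q [-0.71  0.59  1.55 -0.    0.99 -0.64]
t 2.4 tcp [ 473.  -359.8   46.7] jaw deg -4.0 down [ 0.006 -0.007 -1.   ] gap 33.9 F [ 0.1  0.  -1.2] q [-0.71  0.59  1.55 -0.    0.99 -0.64]
```

View pics/s1.png

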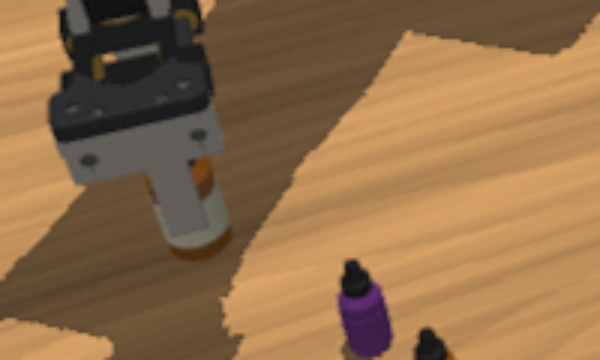

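Gap is 33.6 mm on a 34 mm body, so the bottle is held. Lifting and carrying it to the tray.

>>> {"op": "jog_arm", "data": {
  "moves": [
    [[0,0,30,0,0,0],[0,20,40,0,0,2],[0,40,10,0,0,2],[0,45,0,0,0,2],[0,45,0,0,0,2]]
  ]
}}

```text
clock: 3.0
eef_pos: [471.3, -208.5, 127.6]
eef_rot: [-0.866, 1.563, -0.799]
wrist_force: [0.7, -1.0, -1.3]
finger_gap: 33.2
```

>>> {"op": "jog_arm", "data": {
  "moves": [
    [[0,45,0,0,0,2],[0,45,0,0,0,2],[0,45,0,0,0,0],[0,45,0,0,0,0],[0,45,0,0,0,0]]
  ]
}}

```text
clock: 3.5
eef_pos: [469.4, 25.2, 128.3]
eef_rot: [-0.774, 1.562, -0.634]
wrist_force: [0.1, 0.2, -1.1]
finger_gap: 33.7
```

>>> {"op": "jog_arm", "data": {
  "moves": [
    [[6,40,0,0,0,0],[2,10,0,0,0,0],[0,0,0,0,0,0]]
  ]
}}

```text
clock: 3.8
eef_pos: [476.5, 81.6, 128.4]
eef_rot: [-0.737, 1.562, -0.591]
wrist_force: [0.3, -0.3, -1.6]
finger_gap: 33.5
```

```bash
python3 - <<'E'
from h import *
st(); c=cam("wrist"); p,d=manip.camera("wrist"); cv2.imwrite("pics/w2.png",p); P=cloud("wrist",d); np.savez("pics/w2.npz",P=P,p=p,d=d); st()
p,d=manip.camera("scene"); P=cloud("scene",d); Z=P[...,2]; np.savez("pics/s2.npz",P=P,p=p,d=d)
m=(d>0)&(np.hypot(P[...,0]-478,P[...,1]-80)<22)&(Z>45)&(Z<140)
print(m.sum(),P[m].min(0),P[m].max(0),np.percentile(Z[m],[1,5]))
cv2.imwrite("pics/s2.png",cv2.resize(p[100:300,220:460],None,fx=3,fy=3)) 
E
```

```text
t 3.8 tcp [476.5  81.6 128.4] jaw deg 8.4 down [ 0.007 -0.005 -1.   ] gap 33.5 F [ 0.3 -0.3 -1.6] q [ 0.1   0.26  1.82 -0.01  1.06 -0.05]
t 3.85 tcp [476.5  80.9 128.4] jaw deg 8.3 down [ 0.007 -0.005 -1.   ] gap 34.0 F [-0.  -0.2 -1.6] q [ 0.1   0.26  1.82 -0.01  1.06 -0.05]
370 [458.34173653  64.19488338  84.52402559] [499.22861925  94.67831638 139.97140422] [85.7905556 88.2399816]
```

View pics/w2.png

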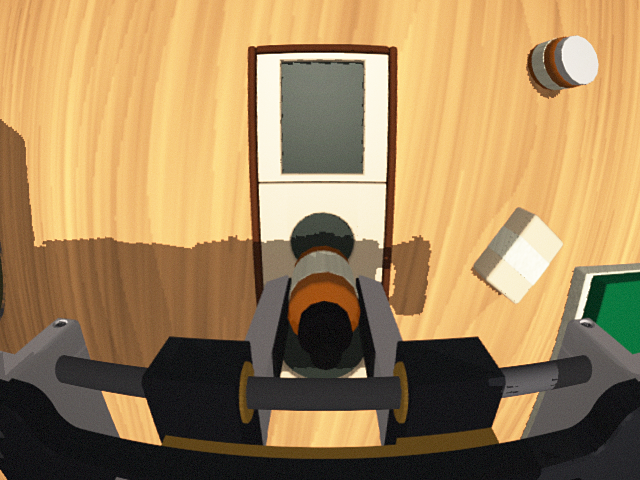

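View pics/s2.png

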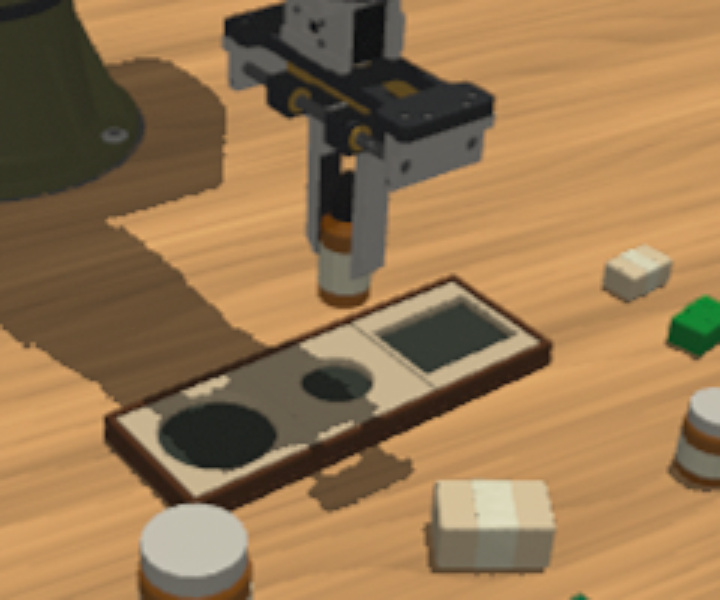

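```bash
python3 - <<'E'
from h import *
from scipy.optimize import least_squares
for n,zr in(("s2",(88,105)),("w2",(88,128))):
    f=np.load(f"pics/{n}.npz"); P=f["P"];Z=P[...,2]; hs=cv2.cvtColor(f["p"],cv2.COLOR_BGR2HSV)
    m=(f["d"]>0)&(np.hypot(P[...,0]-476,P[...,1]-82)<24)&(Z>zr[0])&(Z<zr[1]); Q=P[m]
    s=least_squares(lambda c:np.hypot(Q[:,0]-c[0],Q[:,1]-c[1])-17,[476,82],loss="soft_l1"); print(n,len(Q),s.x,Q[:,:2].min(0),Q[:,:2].max(0))
E
```

```text
s2 131 [474.77875053  82.1120612 ] [466.0707735   64.19488338] [494.28452032  93.97035495]
w2 1958 [477.71379332  81.31662794] [452.29232005  79.59303276] [497.72270323  98.99152943]
```

Bottle is at about (477,81.5) with its underside near 85 mm, over the recess at (478,80). Descending.

>>> {"op": "jog_arm", "data": {
  "moves": [
    [[1,-1,-30,0,0,0],[0,0,-25,0,0,0],[0,0,-10,0,0,0],[0,0,0,0,0,0]]
  ]
}}

```text
clock: 4.3
eef_pos: [478.1, 73.8, 62.4]
eef_rot: [-0.687, 1.561, -0.549]
wrist_force: [-0.3, -0.7, -0.5]
finger_gap: 33.4
```

>>> {"op": "jog_arm", "data": {
  "moves": [
    [[-1,6,0,0,0,0],[0,1,-3,0,0,0]]
  ]
}}

```text
clock: 4.5
eef_pos: [477.9, 80.2, 61.0]
eef_rot: [-0.591, 1.559, -0.455]
wrist_force: [-0.8, -0.0, -0.2]
finger_gap: 33.5
```

>>> {"op": "jog_arm", "data": {
  "moves": [
    [[0,1,-3,0,0,0],[0,1,-2,0,0,0]]
  ]
}}

```text
clock: 4.7
eef_pos: [478.6, 82.5, 56.9]
eef_rot: [-0.505, 1.557, -0.369]
wrist_force: [-0.3, -0.2, -0.6]
finger_gap: 33.2
```

>>> {"op": "jog_arm", "data": {
  "moves": [
    [[0,1,-2,0,0,0]]
  ]
}}

```text
clock: 4.8
eef_pos: [478.7, 83.7, 55.0]
eef_rot: [-0.487, 1.557, -0.351]
wrist_force: [-0.2, -1.3, -0.7]
finger_gap: 33.5
```

>>> {"op": "jog_arm", "data": {
  "moves": [
    [[0,-3,-2,0,0,0]]
  ]
}}

```text
clock: 4.9
eef_pos: [478.8, 81.5, 53.8]
eef_rot: [-0.422, 1.557, -0.286]
wrist_force: [-8.5, 7.1, 22.1]
finger_gap: 33.5
```

>>> {"op": "jog_arm", "data": {
  "moves": [
    [[0,0,-1.5,0,0,0]]
  ]
}}

```text
clock: 5.0
eef_pos: [479.0, 81.8, 53.4]
eef_rot: [-0.365, 1.556, -0.228]
wrist_force: [-6.4, 0.2, 16.5]
finger_gap: 33.6
```

>>> {"op": "jog_arm", "data": {
  "moves": [
    [[0,0,0,0,0,0],[0,0,0,0,0,0],[0,0,0,0,0,0]]
  ],
  "gripper": 0.2
}}

```text
clock: 5.3
eef_pos: [479.4, 82.0, 53.9]
eef_rot: [-0.337, 1.555, -0.2]
wrist_force: [-0.8, -0.7, -0.2]
finger_gap: 54.0
```

>>> {"op": "jog_arm", "data": {
  "moves": [
    [[0,0,20,0,0,0],[0,0,40,0,0,0],[0,0,45,0,0,0],[0,0,30,0,0,0]]
  ]
}}

```text
clock: 5.7
eef_pos: [476.4, 81.5, 188.9]
eef_rot: [-0.76, 1.564, -0.623]
wrist_force: [0.0, 0.0, -0.2]
finger_gap: 56.5
```

>>> {"op": "jog_arm", "data": {
  "moves": [
    [[40,2,0,0,0,-8],[40,3,0,0,0,-8],[40,3,0,0,0,-8],[40,3,0,0,0,-8],[5,0,0,0,0,-4]]
  ],
  "gripper": 0.45
}}

```text
clock: 6.2
eef_pos: [648.2, 92.7, 195.1]
eef_rot: [-0.211, 1.554, -0.726]
wrist_force: [-0.6, 0.3, -0.1]
finger_gap: 68.4
```

```bash
python3 - <<'E'
from h import *
st(); p,d=manip.camera("wrist"); P=cloud("wrist",d); st(); cv2.imwrite("pics/w3.png",p)
Z=P[...,2]; m=((d>0)&(Z>26)&(Z<42)&(np.hypot(P[...,0]-644,P[...,1]-93)<50)).astype(np.uint8); m=cv2.morphologyEx(m,2,np.ones((5,5))); Q=P[m>0]
r=cv2.minAreaRect(Q[:,:2].astype(np.float32)); print(len(Q),r,np.median(Q[:,2]))
f=np.load("pics/top0.npz"); T=cloud("top",f["d"]); b=(T[...,2]>40)&(T[...,2]<60)&(np.abs(T[...,1]-70)<50)&(T[...,0]>660)&(f["d"]>0); print("book near x",np.percentile(T[b][:,0],[0,1]), "at y",T[b][T[b][:,0].argmin()])
m=(d>0)&(np.hypot(P[...,0]-478,P[...,1]-81)<25)&(Z>30)&(Z<110);print("bottle",m.sum(),P[m].mean(0) if m.any() else 0,Z[m].max() if m.any() else 0)
E
```

```text
t 6.2 tcp [648.2  92.7 195.1] jaw deg -29.5 down [ 0.013 -0.011 -1.   ] gap 68.4 F [-0.6  0.3 -0.1] q [ 0.09  0.55  1.23 -0.01  1.34  0.61]
t 6.25 tcp [647.5  92.7 195.1] jaw deg -29.6 down [ 0.012 -0.011 -1.   ] gap 67.9 F [ 0.3 -0.3  0.5] q [ 0.09  0.55  1.24 -0.01  1.34  0.61]
3480 ((645.5726318359375, 91.57621765136719), (69.06031036376953, 44.364505767822266), 63.09008026123047) 34.05920948857727
book near x [736.98522506 741.89741203] at y [736.98522506  85.28334789  50.98998217]
bottle 1346 [489.72747932  88.72771192  60.76077927] 90.33358477498729
```

View pics/w3.png

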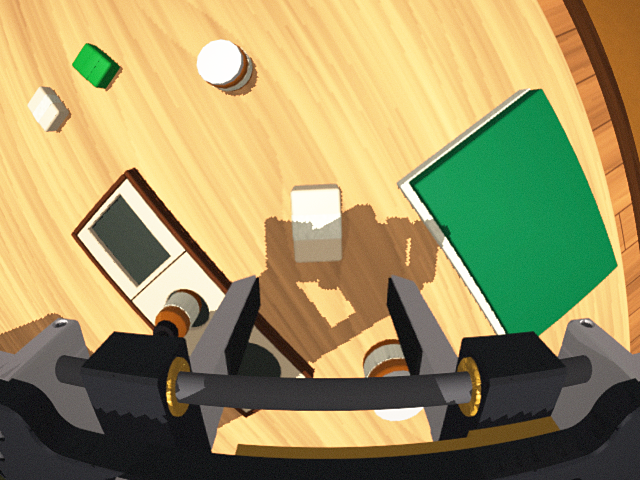

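Soap at (317,222) lies between the fingers. It measures 69x44 mm at (645.5,91.5), long direction 63°. The bottle stands in its recess.

>>> {"op": "jog_arm", "data": {
  "moves": [
    [[-2,-1,-20,0.6,0.7,2.5],[0,0,-45,0,0,0],[0,0,-45,0,0,0],[0,0,-25,0,0,0],[0,0,0,0,0,0]]
  ]
}}

```text
clock: 6.75
eef_pos: [643.5, 91.4, 56.2]
eef_rot: [0.52, 1.569, 0.057]
wrist_force: [-0.1, 0.1, 0.0]
finger_gap: 68.0
```

>>> {"op": "jog_arm", "data": {
  "moves": [
    [[2,0,-15,0,0,0],[0,0,-9,0,0,0]]
  ]
}}

```text
clock: 6.95
eef_pos: [646.5, 91.5, 34.0]
eef_rot: [0.542, 1.566, 0.08]
wrist_force: [-0.2, 0.1, 0.4]
finger_gap: 68.4
```

>>> {"op": "jog_arm", "data": {
  "moves": [
    [[0,0,0,0,0,0],[0,0,-1,0,0,0],[0,0,-1,0,0,0],[0,0,-1,0,0,0]]
  ],
  "gripper": -1
}}

```text
clock: 7.35
eef_pos: [647.5, 91.6, 33.4]
eef_rot: [0.55, 1.563, 0.089]
wrist_force: [-5.2, 0.4, 7.5]
finger_gap: 43.6
```

>>> {"op": "jog_arm", "data": {
  "moves": [
    [[0,0,20,0,0,0],[-10,20,40,0,0,7],[-40,30,10,0,0,7],[-45,30,0,0,0,7],[-40,5,0,0,0,7]]
  ]
}}

```text
clock: 7.85
eef_pos: [513.2, 176.0, 106.1]
eef_rot: [0.363, 1.559, 0.403]
wrist_force: [0.5, 0.1, -0.8]
finger_gap: 43.8
```

>>> {"op": "jog_arm", "data": {
  "moves": [
    [[-40,0,0,0,0,7],[-10,0,0,0,0,0],[0,0,0,0,0,0]]
  ]
}}

```text
clock: 8.15
eef_pos: [458.1, 177.4, 107.6]
eef_rot: [0.335, 1.556, 0.509]
wrist_force: [-0.9, -0.5, -0.1]
finger_gap: 43.9
```

```bash
python3 - <<'E'
from h import *
st(); p,d=manip.camera("wrist"); P=cloud("wrist",d); st(); cv2.imwrite("pics/w4.png",p)
s,d=manip.camera("scene"); P=cloud("scene",d); cv2.imwrite("pics/s4.png",cv2.resize(s[100:300,220:460],None,fx=2.5,fy=2.5)); np.savez("pics/s4.npz",P=P,d=d,p=s)
E
```

```text
t 8.15 tcp [458.1 177.4 107.6] jaw deg 10.0 down [ 0.013  0.007 -1.   ] gap 43.9 F [-0.9 -0.5 -0.1] q [0.29 0.3  1.82 0.   1.01 0.12]
t 8.2 tcp [458.8 177.4 107.6] jaw deg 10.0 down [ 0.013  0.007 -1.   ] gap 44.2 F [ 0.5 -0.1 -1. ] q [0.29 0.3  1.82 0.   1.01 0.12]
```

View pics/w4.png

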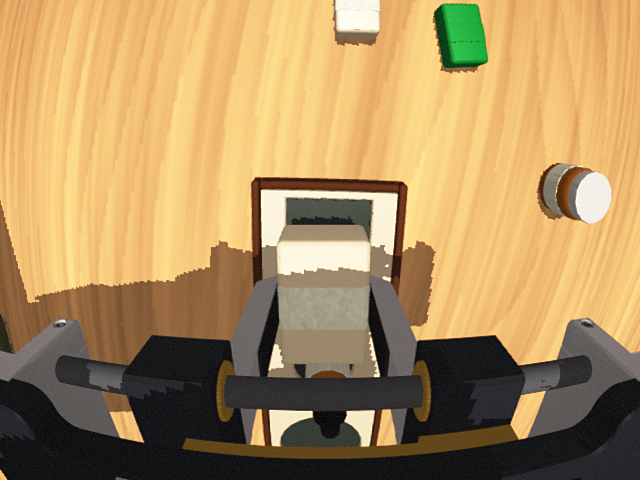

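View pics/s4.png

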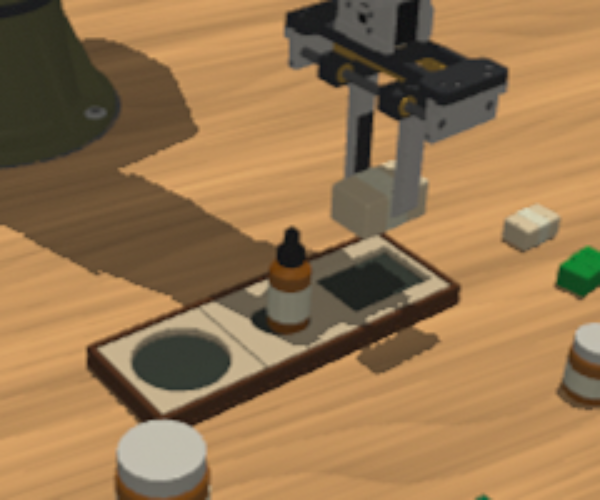

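Soap held level over its recess. Bottle stands upright in its own.

>>> {"op": "jog_arm", "data": {
  "moves": [
    [[5,-2,-10,-0.4,0.7,-1.7],[0,0,-25,0,0,0],[0,0,-15,0,0,0],[0,0,0,0,0,0]]
  ]
}}

```text
clock: 8.65
eef_pos: [469.6, 174.0, 53.9]
eef_rot: [-1.501, 1.57, -1.37]
wrist_force: [0.1, -0.1, -0.8]
finger_gap: 43.7
```

>>> {"op": "jog_arm", "data": {
  "moves": [
    [[-5,1,0,0,0,0],[0,0,-3,0,0,0]]
  ]
}}

```text
clock: 8.85
eef_pos: [465.5, 174.7, 50.5]
eef_rot: [-2.012, 1.569, -1.884]
wrist_force: [0.3, -0.2, -0.1]
finger_gap: 43.4
```

>>> {"op": "jog_arm", "data": {
  "moves": [
    [[0,0,-3,0,0,0],[0,0,-2,0,0,0]]
  ]
}}

```text
clock: 9.05
eef_pos: [466.2, 174.8, 45.9]
eef_rot: [-1.157, 1.569, -1.029]
wrist_force: [-0.4, 0.3, -0.8]
finger_gap: 44.0
```

>>> {"op": "jog_arm", "data": {
  "moves": [
    [[-2,0.5,-2,0,0,0]]
  ]
}}

```text
clock: 9.15
eef_pos: [464.4, 175.4, 44.1]
eef_rot: [-0.788, 1.569, -0.661]
wrist_force: [0.4, -0.8, -1.5]
finger_gap: 44.1
```

>>> {"op": "jog_arm", "data": {
  "moves": [
    [[0,0,-1.5,0,0,0]]
  ]
}}

```text
clock: 9.25
eef_pos: [464.1, 175.4, 43.0]
eef_rot: [-1.111, 1.569, -0.984]
wrist_force: [-12.2, -2.7, 23.5]
finger_gap: 43.8
```

Contact came at the expected height. Releasing.

>>> {"op": "jog_arm", "data": {
  "moves": [
    [[0,0,0,0,0,0],[0,0,0,0,0,0],[0,0,0,0,0,0]]
  ],
  "gripper": 0.4
}}

```text
clock: 9.55
eef_pos: [464.3, 175.6, 43.6]
eef_rot: [-0.554, 1.568, -0.426]
wrist_force: [0.4, 0.1, -0.1]
finger_gap: 64.1
```

>>> {"op": "jog_arm", "data": {
  "moves": [
    [[0,0,20,0,0,0],[0,0,40,0,0,0],[0,0,45,0,0,0],[0,0,45,0,0,0],[20,-20,0,0,0,0]]
  ]
}}

```text
clock: 10.05
eef_pos: [481.9, 156.2, 198.8]
eef_rot: [-1.787, 1.569, -1.657]
wrist_force: [0.3, -1.0, -0.9]
finger_gap: 65.5
```

>>> {"op": "jog_arm", "data": {
  "moves": [
    [[25,-45,0,0,0,0],[25,-45,0,0,0,0],[25,-45,0,0,0,0],[25,-45,0,0,0,0],[25,-40,0,0,0,0]]
  ],
  "gripper": 1
}}

```text
clock: 10.55
eef_pos: [606.5, -62.6, 201.7]
eef_rot: [-0.277, 1.564, -0.141]
wrist_force: [0.3, 0.9, 0.4]
finger_gap: 94.1
```

>>> {"op": "jog_arm", "data": {
  "moves": [
    [[25,-32,0,0,0,0],[0,0,0,0,0,0]]
  ]
}}

```text
clock: 10.75
eef_pos: [633.4, -101.1, 200.6]
eef_rot: [-0.357, 1.565, -0.226]
wrist_force: [-1.6, 1.0, 0.1]
finger_gap: 94.4
```

```bash
python3 - <<'E'
from h import *
st(); p,d=manip.camera("wrist"); P=cloud("wrist",d); st(); cv2.imwrite("pics/w5.png",p)
Z=P[...,2]; m=((d>0)&(Z>68)&(Z<80)&(np.hypot(P[...,0]-633,P[...,1]+95)<45)).astype(np.uint8); m=cv2.morphologyEx(m,2,np.ones((5,5))); Q=P[m>0]
print(len(Q),cv2.minEnclosingCircle(Q[:,:2].astype(np.float32)),np.median(Q,0))
E
```

```text
t 10.75 tcp [ 633.4 -101.1  200.6] jaw deg 7.5 down [ 0.006 -0.001 -1.   ] gap 94.4 F [-1.6  1.   0.1] q [-0.22  0.52  1.27 -0.    1.35 -0.35]
t 10.8 tcp [632.5 -99.3 200.6] jaw deg 7.6 down [ 0.005 -0.001 -1.   ] gap 94.2 F [-0.4 -0.4 -0.5] q [-0.21  0.52  1.27  0.    1.35 -0.35]
3841 ((633.4118041992188, -94.9763412475586), 29.000572204589844) [633.52136462 -93.88237307  74.13842095]
```

View pics/w5.png

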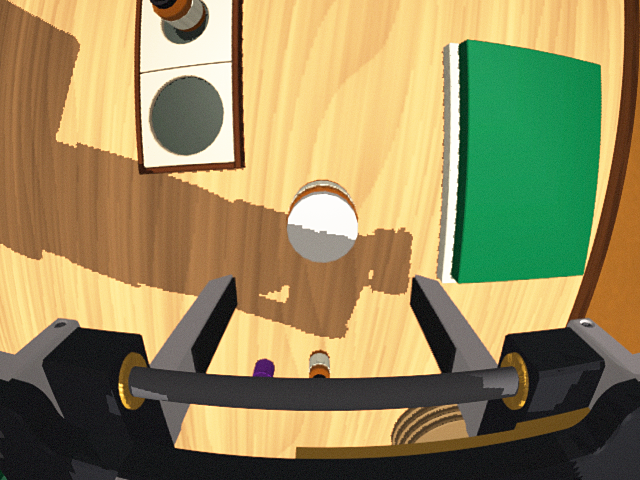

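Jar lid at (322,227), so the jar is at (633.5,-95), with the fingers clear of the book. Descending in two stages.

>>> {"op": "jog_arm", "data": {
  "moves": [
    [[1,4,-30,0,0,0],[0,0,-45,0,0,0],[0,0,-10,0,0,0],[0,0,0,0,0,0]]
  ]
}}

```text
clock: 11.2
eef_pos: [632.8, -92.1, 115.7]
eef_rot: [-0.25, 1.562, -0.115]
wrist_force: [-0.7, 0.5, 0.1]
finger_gap: 94.1
```

>>> {"op": "jog_arm", "data": {
  "moves": [
    [[0,-3,-25,0,0.4,0],[0,0,-25,0,0,0],[0,0,-20,0,0,0],[0,0,0,0,0,0]]
  ]
}}

```text
clock: 11.6
eef_pos: [635.7, -93.3, 53.1]
eef_rot: [-0.38, 1.559, -0.244]
wrist_force: [0.1, 1.3, -0.4]
finger_gap: 93.9
```

>>> {"op": "jog_arm", "data": {
  "moves": [
    [[-2,-2,-10,0,0.5,0],[0,0,-5,0,0,0]]
  ]
}}

```text
clock: 11.8
eef_pos: [635.4, -95.3, 42.0]
eef_rot: [-0.637, 1.563, -0.5]
wrist_force: [-0.6, 0.8, 0.8]
finger_gap: 93.9
```

>>> {"op": "jog_arm", "data": {
  "moves": [
    [[0,0,0,0,0,0],[0,0,-1,0,0,0],[0,0,-1,0,0,0],[0,0,-1,0,0,0]]
  ],
  "gripper": -1,
  "squeeze": 25
}}

```text
clock: 12.2
eef_pos: [636.4, -95.4, 41.4]
eef_rot: [-0.568, 1.56, -0.43]
wrist_force: [-2.6, -0.8, 1.6]
finger_gap: 65.6
```

>>> {"op": "jog_arm", "data": {
  "moves": [
    [[0,0,-1,0,0,0],[0,0,0,0,0,0],[0,0,-1,0,0,0]]
  ]
}}

```text
clock: 12.5
eef_pos: [636.4, -95.5, 40.9]
eef_rot: [-0.589, 1.56, -0.451]
wrist_force: [-7.8, 1.7, 18.1]
finger_gap: 61.3
```

>>> {"op": "jog_arm", "data": {
  "moves": [
    [[0,0,20,0,0,0],[-20,10,40,0,0,0],[-40,20,10,0,0,0],[-40,25,0,0,0,0],[-35,20,0,0,0,0]]
  ]
}}

```text
clock: 13.0
eef_pos: [498.5, -20.3, 110.5]
eef_rot: [-0.551, 1.56, -0.416]
wrist_force: [1.1, 0.2, -0.8]
finger_gap: 61.2
```

>>> {"op": "jog_arm", "data": {
  "moves": [
    [[-10,5,0,0,0,0],[0,0,0,0,0,0]]
  ]
}}

```text
clock: 13.2
eef_pos: [484.8, -13.2, 110.6]
eef_rot: [-0.552, 1.561, -0.416]
wrist_force: [1.1, -0.6, -2.6]
finger_gap: 61.1
```

```bash
python3 - <<'E'
from h import *
s=st(); p,d=manip.camera("wrist"); P=cloud("wrist",d); st(); cv2.imwrite("pics/w6.png",p)
Z=P[...,2]; x,y,z=s["eef_pos"]; m=(d>0)&(Z>z+27)&(Z<z+38)&(np.hypot(P[...,0]-x,P[...,1]-y)<26); Q=P[m]; print(len(Q),Q.mean(0),np.percentile(Q[:,2],[5,50,95]))
E
```

```text
t 13.2 tcp [484.8 -13.2 110.6] jaw deg 7.8 down [ 0.009 -0.004 -1.   ] gap 61.1 F [ 1.1 -0.6 -2.6] q [-0.1   0.29  1.83 -0.    1.02 -0.24]
t 13.25 tcp [485.5 -13.5 110.6] jaw deg 7.8 down [ 0.009 -0.004 -1.   ] gap 61.3 F [ 0.8 -0.2 -2.3] q [-0.1   0.29  1.83 -0.    1.02 -0.24]
10225 [484.16669076  -9.346643   143.69816854] [142.71924386 143.74293391 144.66151587]
```

View pics/w6.png

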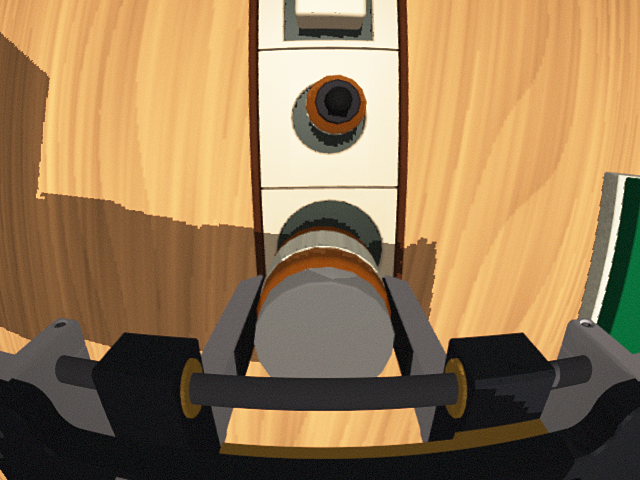

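Jar held level with its lid at (325,325), above the large circle. Soap and bottle look seated.

>>> {"op": "jog_arm", "data": {
  "moves": [
    [[6,-2,-10,0,0.4,0],[0,0,-25,0,0,0],[0,0,-10,0,0,0],[0,0,0,0,0,0]]
  ]
}}

```text
clock: 13.65
eef_pos: [495.4, -17.5, 62.4]
eef_rot: [-1.239, 1.566, -1.104]
wrist_force: [0.1, 0.5, -1.6]
finger_gap: 61.3
```

>>> {"op": "jog_arm", "data": {
  "moves": [
    [[-4,2,0,0,0,0],[0,0.5,-3,0,0,0]]
  ]
}}

```text
clock: 13.85
eef_pos: [492.0, -15.4, 59.5]
eef_rot: [-1.259, 1.566, -1.125]
wrist_force: [0.5, -0.3, -2.4]
finger_gap: 61.1
```

>>> {"op": "jog_arm", "data": {
  "moves": [
    [[0,0,-4,0,0,0],[0,0,-2,0,0,0]]
  ]
}}

```text
clock: 14.05
eef_pos: [492.5, -15.4, 53.9]
eef_rot: [-1.023, 1.565, -0.889]
wrist_force: [-0.3, -0.1, -2.1]
finger_gap: 60.8
```

>>> {"op": "jog_arm", "data": {
  "moves": [
    [[0,0,-2,0,0,0]]
  ]
}}

```text
clock: 14.15
eef_pos: [492.7, -15.4, 52.0]
eef_rot: [-0.95, 1.565, -0.816]
wrist_force: [-0.5, -0.9, -2.3]
finger_gap: 61.2
```

>>> {"op": "jog_arm", "data": {
  "moves": [
    [[0,0,-1.5,0,0,0]]
  ]
}}

```text
clock: 14.25
eef_pos: [492.6, -15.4, 50.8]
eef_rot: [-0.978, 1.565, -0.844]
wrist_force: [-13.0, 0.6, 22.6]
finger_gap: 61.3
```

>>> {"op": "jog_arm", "data": {
  "moves": [
    [[0,0,0,0,0,0],[0,0,0,0,0,0],[0,0,0,0,0,0],[0,0,0,0,0,0]]
  ],
  "gripper": 1
}}

```text
clock: 14.65
eef_pos: [493.2, -15.4, 51.4]
eef_rot: [-0.811, 1.563, -0.676]
wrist_force: [0.7, -0.5, -0.7]
finger_gap: 90.0
```

>>> {"op": "jog_arm", "data": {
  "moves": [
    [[0,0,20,0,0,0],[0,0,40,0,0,0],[0,0,45,0,0,0],[0,0,45,0,0,0],[-20,-30,20,0,0,0]]
  ]
}}

```text
clock: 15.15
eef_pos: [471.2, -44.0, 224.6]
eef_rot: [-1.857, 1.567, -1.72]
wrist_force: [0.0, -0.8, 0.0]
finger_gap: 94.1
```

>>> {"op": "jog_arm", "data": {
  "moves": [
    [[-10,-45,0,0,0,0],[-10,-45,0,0,0,0],[-10,-45,0,0,0,0],[-10,-45,0,0,0,0],[0,0,0,0,0,0]]
  ]
}}

```text
clock: 15.65
eef_pos: [428.5, -232.1, 230.0]
eef_rot: [-0.865, 1.559, -0.726]
wrist_force: [-0.3, -0.3, 1.5]
finger_gap: 93.8
```

```bash
python3 - <<'E'
from h import *
st(); p,d=manip.camera("top"); P=cloud("top",d); Z=P[...,2]; cv2.imwrite("pics/t7.png",p)
for k,(x,y,lo,hi,r) in {"soap":(464,175.5,34,50,45),"jar":(491.5,-15,78,92,35),"bottle":(478,80,25,110,30),"ssoap":(453,354,14,30,40),"sjar":(647,260,40,60,40),"sbot":(652,-265,12,70,30)}.items():
    m=(d>0)&(Z>lo)&(Z<hi)&(np.hypot(P[...,0]-x,P[...,1]-y)<r); Q=P[m]; rr=cv2.minAreaRect(Q[:,:2].astype(np.float32))
    print(k,len(Q),np.round(rr[0],1),np.round(rr[1],1),round(rr[2],1),"z50/95",np.percentile(Q[:,2],[50,95]).round(1),"target",x,y)
s,d=manip.camera("scene"); cv2.imwrite("pics/s7.png",cv2.resize(s[140:300,220:460],None,fx=3,fy=3))
E
```

```text
t 15.65 tcp [ 428.5 -232.1  230. ] jaw deg 7.9 down [ 0.009 -0.008 -1.   ] gap 93.8 F [-0.3 -0.3  1.5] q [-0.57  0.15  1.69 -0.    1.29 -0.71]
soap 770 [465.2 176.6] [45.2 68.9] 7.6 z50/95 [44.2 47.3] target 464 175.5
jar 706 [494. -15.] [55.3 55.8] 88.0 z50/95 [83.8 87. ] target 491.5 -15
bottle 270 [479.1  84.8] [32.4 34. ] 88.4 z50/95 [ 69.1 100.2] target 478 80
ssoap 347 [452.7 353.9] [30.8 48.5] 11.0 z50/95 [21.8 25.2] target 453 354
sjar 311 [646.2 260.7] [38.3 38.8] 2.8 z50/95 [49.9 53.4] target 647 260
sbot 146 [ 650.1 -264.9] [22.1 19.6] 31.9 z50/95 [39.2 60.3] target 652 -265
```

View pics/s7.png

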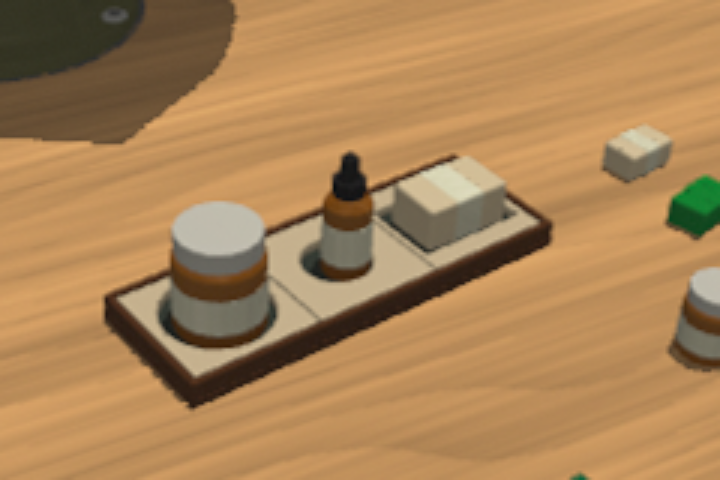

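All three stand in their recesses. Tops are at 44, 84 and about 100 mm, which matches full seating (44, 84, 101). The samples haven't moved. Handing in.

```bash
python3 -c "
from cell import manip
print(manip.sign_off())"
```

```text
the job is handed in; nothing more can be done
None
```

I placed the bottle, soap and jar in their recesses one at a time, easing each down until the wrist force showed contact at the expected floor height. I then released them, moved the arm clear, and handed the job in after about 16 s. The sign-off reports no verdict.

Last checks, from the top camera:

| Article | Distance from insert centre | Top height measured | Top height if fully seated |
|---|---|---|---|
| Soap | about 2 mm | 44 mm | 44 mm |
| Jar | about 3 mm | 84 mm | 84 mm |
| Bottle | about 5 mm | about 100 mm | 101 mm |

- **Upright:** all three look upright in the scene view. I did not measure their final tilt.
- **Samples:** the three small ones are within about 2 mm of where they started.
- **Side pressure:** the three set-downs pressed at about 22 to 24 N and pushed sideways by up to about 13 N. This was gone once the fingers opened.
- **Bottle lift:** the arm crept up about 8 mm while the gripper closed on the bottle. I measured the bottle's height again before lowering it.

No check failed or disagreed.

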